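# Turn a battery cell over against the sloped stop

## Task

Turn the flat silver battery cell over so that its printed face lies down on the black pad, ready for its adhesive to go on the plain side. Do it only by pushing, gently: push the cell against the blue sloped stop until it tips up and leans there on its end, then push its upper edge back from behind the stop so that it falls over towards the robot. Never pick the cell up, leave it lying flat on the pad in front of the stop, and leave the tape roll, the screw cup and the tweezers alone.

Things in the scene. Friction and masses are not known exactly. Their poses are not given: they have to be found in the camera images.
- cell: Flat silver battery cell, a box 52 x 34 x 9 mm (along its x, y, z), 25 to 50 g, with an orange strip at a short end. Origin at the centre of the face that is down at the start; its z points out of the printed face, up at the start. Its x (long axis) points toward the stop, within 0.25 rad of the stop's x. Friction on the pad about 0.6.
- cell_center (a point): The middle of the cell (4.5 mm above its origin along its z).
- cell_end_a (a point): Middle of the cell's short end face on its +x side (the end toward the stop at the start), at mid thickness.
- cell_end_b (a point): Middle of the cell's short end face on its -x side (the end toward the robot at the start), at mid thickness.
- cell_side_a (a point): Middle of the cell's long side face on its +y side, at mid thickness.
- cell_side_b (a point): Middle of the cell's long side face on its -y side, at mid thickness.
- turnover_stop: Fixed turn-over station: base plate 165 (x) x 94 (y) mm with a black rubber pad, its top 4 mm above the bench, and a blue sloped stop across it. Origin on the bench right below the middle of the stop's foot line; x points from the pad over the stop, away from the robot (within 0.3 rad of world x); y along the stop. The pad spans x = -121 to 0 mm, the plate -125 to +40 mm.
- stop_foot (a point): Middle of the foot line of the blue stop, on the pad. Its slick front plane (friction 0.15, 84 mm wide) rises from here at 60 degrees away from the robot. Pushed by its near end, the cell climbs it by its far end; with the near end at the foot it leans at about 60 degrees, stays when let go, and stands some 19 mm above the stop's edge.
- stop_edge (a point): Middle of the stop's upper front edge, 26 mm above the pad and 15 mm past the foot. The stop is 5 mm thick; behind it are only ribs lower than the edge and a flange 7 mm above the bench (screws to 9 mm). Pushed back over this edge by its upper part, the leaning cell rises onto its end and falls toward the robot once about 10 degrees past upright.
- kapton_roll: Roll of amber tape, 62 mm wide, 19 mm high, to the left of the station. Origin: centre of its underside. Leave alone.
- cup_screws: White cup of screws, 58 mm wide, 26 mm high, beyond the stop. Origin: centre of its underside. Leave alone.
- tweezers: Steel tweezers lying flat, 13 x 118 x 10 mm, to the right of the station. Origin: centre of the underside. Leave alone.
There are look-alikes about, which are no part of the job. Of the things like the cell, leave any that is brown; of the rest the smaller one is meant.

How it is judged:
On the way:
1. the cell leans on the stop, tipped up at least 45 degrees and not past upright, touching the stop (angle between cell's own z axis and vertical between 0.785 and 1.57 rad and contact force between cell and turnover_stop above 0.02 N and x of cell_center in the frame of turnover_stop above -0.015 m), for 0.2 s.
At the end, for the whole second after the job is handed in: The cell lies at rest flat on the pad in front of the stop with its printed face down (within 8 degrees of level), its middle within 100 mm of the stop's foot and 45 mm of the pad's middle line (angle between cell's own z axis and vertical above 3 rad and height (world z) of cell_center between 0.005 and 0.013 m and x of cell_center in the frame of turnover_stop between -0.1 and 0 m and y of cell_center in the frame of turnover_stop between -0.045 and 0.045 m and linear speed of cell below 0.01 m/s and angular speed of cell below 0.1 rad/s); the robot touches nothing.
It fails at once if the cell is lifted: all its edges more than 22 mm above the bench (height (world z) of each of cell_end_a, cell_end_b, cell_side_a, cell_side_b above 0.022 m).
It fails at once if the cell is pressed or squeezed with more than 15 N (contact force between the fingers and cell above 15 N).
It fails at once if the roll of amber tape moved more than 15 mm (distance of kapton_roll from where it was at the start of the episode above 0.015 m).
It fails at once if the cup of screws moved more than 15 mm (distance of cup_screws from where it was at the start of the episode above 0.015 m).
It fails at once if the tweezers moved more than 15 mm (distance of tweezers from where it was at the start of the episode above 0.015 m).
It also fails if it takes over 48 s, if anything falls off the work surface, if the arm or the gripper's body presses on something with over 40 N, if the wrist force passes 120 N, or if a joint passes its speed limit or range.

## Robot

A 6-joint arm with a two-finger parallel gripper is mounted at the origin on a cart in front of the work surface, level with it; the furniture and walls round the work are solid. World frame = base frame: x ahead of the robot, y to its left, z up, the work surface at z = 0. Lengths are in m, angles in rad, forces in N, time in s.
With the tool pointing down it reaches from about 0.35 to 0.775 m from the base axis. Payload 5.5 kg.
Tool frame: the origin (TCP) lies at the very end of the fingers, on their centre line; the grasp point (between the pads) lies env.pinch_z behind it (env.pinch_z is the distance from the TCP to the grasp point, in m); z points along the fingers, y is the line along which they close (so a half turn about z gives the same grasp; the last joint's range is limited). The gripper opens to 85 mm and grips with 20 to 120 N. Pads are 22 mm wide; open, the fingers measure 114 mm over their backs; the gripper's body (76 mm by 85 mm) begins 54 mm behind the grasp point. The pads swing forward as they close: fully open they stand 13 mm farther back than shut.
Start: joints at [1.202, 0.313, 0.046, 1.304, 0, 1.431], TCP at [0.13, 0.56, 0.231] pointing down, gripper open.
Joint ranges: [-2.76, 2.76], [-0.86, 1.69], [-1.03, 1.26], [-2.2, 2.34], [-1.47, 1.5], [-3.14, 3.14]. Speed limits (rad/s): [2.57, 2.57, 3.14, 3.14, 3.14, 3.14].

## Interface

Orientations are given as a unit quaternion [w, x, y, z].
In Python, from workcell import env, eyes gives the robot as it stands.
- The arm moves only by the shell command python3 -m jog 'ROWS' [FORCE]. ROWS is JSON, one flat list of numbers, 7 for each row, row after row: the shift along the world's x, y, z as a fraction of full scale, then the turn, a rotation vector about the world's x, y, z as a fraction of full scale, then the opening, from -1 (shut) to 1 (fully open), so that 0 is half open. A call has 1 to 12 rows; each row is the pose to reach, as a shift and turn from the pose commanded when the call began, turning the shorter way round; what a row does not reach only later rows make up. Full scale, the value 1, is 20 cm for a shift and pi rad for a turn. A row lasts 1/12 s, in which the tool goes at most 41.7 mm and 7.16 degrees, less where a joint would pass 70% of its speed; a pose out of reach is approached as far as the arm can. A call with a number of a shift or a turn outside -1 to 1 is refused whole. A call with a gripper value outside its range is refused whole. The fingers move at their own pace and stop on an object; FORCE is the grip in N (left out, the last holds). Time passes only in rows, so rows that repeat a pose let the fingers close. It gives the time, the measured TCP pose, the force, the opening and the grip force at its end, in the units of the state.
- env.get_state(): the state, without advancing time (a new reading comes with each control period).
- eyes.read_camera(name): name is "side" or "top" or "wrist"; returns (picture, depth): 420x560x3 uint8, red, green, blue; 420x560 float32, m along the optical axis (not along the pixel's ray), 0 where there is no reading.
- eyes.calibration(name): a dict with "fx", "fy", "cx", "cy" (pixels), "k1" (the pictures are not rectified: a ray, as slopes to the right and down, at radius r is drawn at 1 + k1 r^2 times it, then the intrinsics apply), "R" (3x3) and "t" (3): a world point X has camera coordinates R X + t; the wrist camera has in their place "tool_from_camera" (4x4, takes a point from camera to tool coordinates, whose origin is the TCP and whose axes are the flange's). Camera axes: x right, y down, z forward; pixel columns grow to the right and rows downward; lengths in m; the calibration is good to about 2 mm. A picture is of the moment at which its call begins: read the wrist's pose just before it. calibration takes no time and is no camera call.
- env.hand_in(): hands the job in; it is judged then, once.
The state is a dict: "clock": time; "joint_pos": joint angles; "qvel": joint speeds; "tau": joint torques, N m; "tcp_pos": TCP position; "orientation": TCP orientation; "wrist_force": force on the tool from outside, world axes, zero at the start; "ft_torque": the same for the moment, N m; "finger_gap": finger opening in m; "grip_force": force on a finger pad.
Only numpy, scipy, OpenCV 4.12 (cv2) and the standard library are available. Lean on these libraries where they do the work, as an engineer would, in place of code of your own. Each camera call takes 0.05 s, during which the arm holds its last target. There are 200 camera calls.

## Working session

There is one attempt and no reset: what is moved stays moved. The work goes in short steps, Python scripts to look and compute and a shell command to move; the robot and the scene stay as the last step left them, time stands still between calls to the robot, and variables do not carry over. Pictures are saved under pics/ and viewed, at most 10 in all, crops included, and the job is handed in when it is done.

```bash
mkdir -p pics; ls
cat > h.py <<'E'
import numpy as np, cv2
from workcell import env, eyes
from scipy.spatial.transform import Rotation as Rot
def pix2world(c,u,v,depth=None,z=None,T=None):
    k=eyes.calibration(c) if isinstance(c,str) else c
    xd=np.array([(u-k['cx'])/k['fx'],(v-k['cy'])/k['fy']]); x=xd.copy()
    for _ in range(20): x=xd/(1+k['k1']*(x@x))
    d=np.array([x[0],x[1],1.])
    if T is not None: R=T[:3,:3]; o=T[:3,3]
    else: R=np.array(k['R']).T; o=-R@np.array(k['t'])
    w=R@d
    s=depth if depth is not None else (z-o[2])/w[2]
    return o+s*w
E
python3 - <<'E'
from h import *
for c in('top','side'):
    p,d=eyes.read_camera(c); cv2.imwrite(f'pics/{c}0.png',p[:,:,::-1]); np.save(f'pics/{c}0.npy',d)
print(env.get_state(),env.pinch_z)
E
```

```text
pics
{'clock': 0.1, 'joint_pos': array([ 1.20238955e+00,  3.13954717e-01,  4.51257929e-02,  1.30363092e+00,
       -1.45488062e-05,  1.43117845e+00]), 'qvel': array([-0.00084351, -0.00216212,  0.00296965, -0.00061446, -0.00137024,
       -0.0005971 ]), 'tau': array([ 3.30848823e-03, -4.81724524e+01,  2.99244297e+01,  1.27818401e-02,
       -8.93347783e-05, -2.42765049e-05]), 'tcp_pos': array([0.1302679 , 0.55958433, 0.2304949 ]), 'orientation': array([-2.01970746e-04,  1.14145071e-01,  9.93463744e-01, -8.06895091e-04]), 'wrist_force': array([ 1.08060628, -0.28023064, -0.1353165 ]), 'ft_torque': array([-0.0084507 ,  0.02147043,  0.01076003]), 'grip_force': 0.0, 'finger_gap': 0.08542351574117554} 0.0187
```

View pics/top0.png

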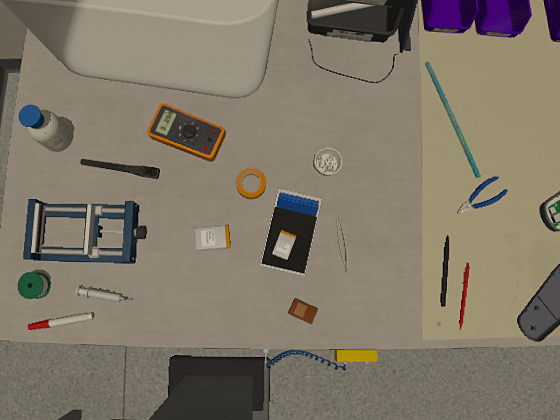

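View pics/side0.png

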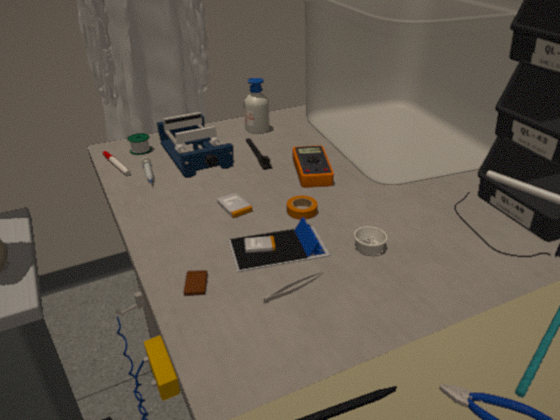

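The top view shows the station at about (292,232) with the small cell on its pad at (285,244). The tape is at (251,183), the cup at (327,161) and the tweezers at (342,243). The look-alikes are the larger cell at (212,237) and the brown one at (303,310). I'll enlarge this area.

Run:
```python
from h import *
p=cv2.imread('pics/top0.png')[180:285,250:350]
cv2.imwrite('pics/c1.png',cv2.resize(p,None,fx=5.6,fy=5.6,interpolation=cv2.INTER_CUBIC))
```

```text
(no output)
```

View pics/c1.png

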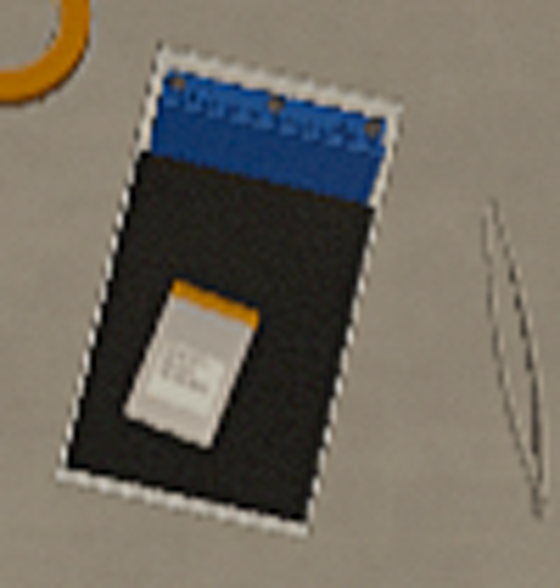

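The crop shows these pixel positions:
- **Plate corners:** (60,475), (305,530), (402,105) and (160,45).
- **Foot line:** (142,152) to (375,207).
- **Cell top corners:** (175,282), (259,318), (210,447) and (125,413), with the orange strip on the far end.

Run:
```python
from h import *
f=lambda x,y,z: pix2world('top',250+(x+.5)/5.6-.5,180+(y+.5)/5.6-.5,z=z)
pl=[f(*q,.003) for q in[(60,475),(305,530),(402,105),(160,45)]]
ft=[f(*q,.004) for q in[(142,152),(375,207)]]
ce=[f(*q,.013) for q in[(175,282),(259,318),(210,447),(125,413)]]
for n,a in(('plate',pl),('foot',ft),('cell',ce)):
    print(n,np.round(a,4).tolist(),'mean',np.round(np.mean(a,0),4))
    print([round(float(np.linalg.norm(a[i]-a[i-1])),4) for i in range(len(a))])
yaw=lambda v:np.arctan2(v[1],v[0])
x=(pl[3]+pl[2]-pl[0]-pl[1]); print('stop yaw',yaw(x), yaw(np.cross(ft[0]-ft[1],[0,0,1])))
c=ce[0]+ce[1]-ce[2]-ce[3]; print('cell yaw',yaw(c))
d=np.load('pics/top0.npy')
for u,v in((285,244),(300,255),(251,171)): print(pix2world('top',u,v,depth=d[v,u]))
print(f(490,200,.005),f(540,515,.005))
for q in((251,183,.019),(327,161,.026)):print(pix2world('top',q[0],q[1],z=q[2]))
```

```text
plate [[0.4678, -0.1417, 0.003], [0.4491, -0.2309, 0.003], [0.6068, -0.2663, 0.003], [0.6276, -0.1758, 0.003]] mean [ 0.5378 -0.2037  0.003 ]
[0.1634, 0.0911, 0.1616, 0.0929]
foot [[0.5869, -0.1697, 0.004], [0.568, -0.2561, 0.004]] mean [ 0.5775 -0.2129  0.004 ]
[0.0885, 0.0885]
cell [[0.5377, -0.1821, 0.013], [0.5251, -0.2128, 0.013], [0.4782, -0.1955, 0.013], [0.4899, -0.1647, 0.013]] mean [ 0.5077 -0.1888  0.013 ]
[0.0509, 0.0332, 0.0501, 0.033]
stop yaw -0.2157210265533178 -0.21536526620072968
cell yaw -0.35119509078423183
[ 0.50951752 -0.19105793  0.00996359]
[ 0.48800938 -0.22222107  0.00442991]
[ 0.65834419 -0.11878389  0.01766214]
[ 0.57126078 -0.2988452   0.005     ] [ 0.45544288 -0.31665724  0.005     ]
[ 0.63272363 -0.1194265   0.019     ]
[ 0.68124633 -0.27531868  0.026     ]
```

```bash
python3 -m jog '[0.75,-0.9,0,0,0,0,-1, 0.75,-0.9,0,0,0,0,-1, 0.75,-0.9,0,0,0,0,-1, 0.75,-0.9,0,0,0,0,-1, 0.75,-0.9,0,0,0,0,-1, 0.75,-0.9,0,0,0,0,-1, 0.75,-0.9,0,0,0,0,-1]' 20
python3 -m jog '[0.75,-0.95,0,0,0,0,-1, 0.75,-0.95,0,0,0,0,-1, 0.75,-0.95,0,0,0,0,-1, 0.75,-0.95,0,0,0,0,-1, 0.75,-0.95,0,0,0,0,-1, 0.75,-0.95,0,0,0,0,-1, 0.75,-0.95,0,0,0,0,-1]'
python3 -m jog '[0,-0.95,0,0,0,0,-1, 0,-0.95,0,0,0,0,-1, 0,-0.95,0,0,0,0,-1, 0,-0.95,0,0,0,0,-1, 0,-0.95,0,0,0,0,-1, 0,-0.95,0,0,0,0,-1]'
```

```text
clock: 0.68
tcp_pos: [0.2827, 0.3766, 0.2311]
orientation: [0.0, 0.117, 0.993, -0.001]
wrist_force: [0.1, 0.5, 0.1]
finger_gap: 0.0007
grip_force: 0.0
clock: 1.27
tcp_pos: [0.4339, 0.1864, 0.2309]
orientation: [0.001, 0.117, 0.993, -0.001]
wrist_force: [0.2, -0.4, 0.2]
finger_gap: 0.0
grip_force: 0.0
clock: 1.77
tcp_pos: [0.4305, -0.0029, 0.2311]
orientation: [-0.0, 0.117, 0.993, -0.0]
wrist_force: [0.7, 0.2, 0.4]
finger_gap: -0.0003
grip_force: 0.0
```

```bash
python3 -m jog '[0.05,-0.875,-0.4,0,0,0.006,-1, 0.05,-0.875,-0.85,0,0,0.006,-1, 0.05,-0.875,-0.85,0,0,0.006,-1, 0.05,-0.875,-0.85,0,0,0.006,-1, 0.05,-0.875,-0.85,0,0,0.006,-1, 0.05,-0.875,-0.85,0,0,0.006,-1, 0.05,-0.875,-0.85,0,0,0.006,-1,0.05,-0.875,-0.85,0,0,0.006,-1,0.05,-0.875,-0.85,0,0,0.006,-1]'
python3 - <<'E'
from h import *
s=env.get_state(); p,d=eyes.read_camera('wrist'); cv2.imwrite('pics/w1.png',p[:,:,::-1]); np.save('pics/w1.npy',d)
np.savez('pics/w1s.npz',p=s['tcp_pos'],q=s['orientation']); print(s['tcp_pos'],s['orientation'])
E
```

```text
clock: 2.52
tcp_pos: [0.4405, -0.1738, 0.0614]
orientation: [-0.0, 0.104, 0.995, 0.001]
wrist_force: [-0.2, -0.4, -0.1]
finger_gap: 0.0002
grip_force: 0.0
[ 0.4405225  -0.17378332  0.0613932 ] [-4.11471154e-04  1.04430812e-01  9.94531901e-01  5.77921361e-04]
```

View pics/w1.png

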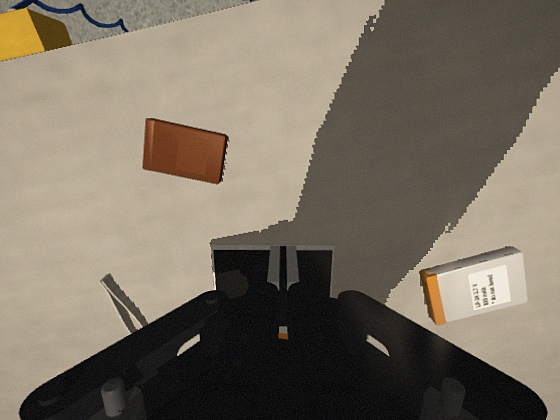

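The wrist camera looks back past the closed fingers (tips at (272,248)) and doesn't see the cell, so I'll use the side and top cameras. Next I lower the fingers behind the cell and push it square, stopping short of the stop.

```bash
python3 -m jog '[0,0,-0.15,0,0,-0.002,-1, 0,0,-0.27,0,0,-0.002,-1, 0,0,-0.27,0,0,-0.002,-1, 0.05,-0.01,-0.27,0,0,-0.002,-1, 0.1,-0.022,-0.27,0,0,-0.002,-1, 0.127,-0.028,-0.27,0,0,-0.002,-1, 0.127,-0.028,-0.27,0,0,-0.002,-1]'
python3 -m jog '[0.02,-0.0045,0,0,0,0,-1, 0.04,-0.009,0,0,0,0,-1, 0.06,-0.0135,0,0,0,0,-1, 0.08,-0.018,0,0,0,0,-1, 0.1,-0.022,0,0,0,0,-1, 0.12,-0.0265,0,0,0,0,-1, 0.14,-0.031,0,0,0,0,-1, 0.16,-0.035,0,0,0,0,-1, 0.18,-0.039,0,0,0,0,-1, 0.2,-0.044,0,0,0,0,-1, 0.22,-0.048,0,0,0,0,-1, 0.22,-0.048,0,0,0,0,-1]'
python3 - <<'E'
from h import *
ims=[]
for c,(r,q) in(('side',(195,215)),('top',(170,240))):
    p,d=eyes.read_camera(c); ims.append(cv2.resize(p[r:r+100,q:q+130,::-1],(520,400),interpolation=cv2.INTER_CUBIC)[:, :399] if 0 else cv2.resize(p[r:r+100,q:q+130,::-1],(400,308),interpolation=cv2.INTER_CUBIC))
cv2.imwrite('pics/m1.png',np.hstack(ims))
E
```

```text
clock: 3.15
tcp_pos: [0.4693, -0.1816, 0.0096]
orientation: [0.002, 0.107, 0.994, -0.001]
wrist_force: [0.3, 0.6, 0.4]
finger_gap: 0.0001
grip_force: 0.0
clock: 4.15
tcp_pos: [0.511, -0.1906, 0.0074]
orientation: [0.001, 0.108, 0.994, -0.0]
wrist_force: [0.7, -0.7, 0.0]
finger_gap: -0.0002
grip_force: 0.0
```

View pics/m1.png

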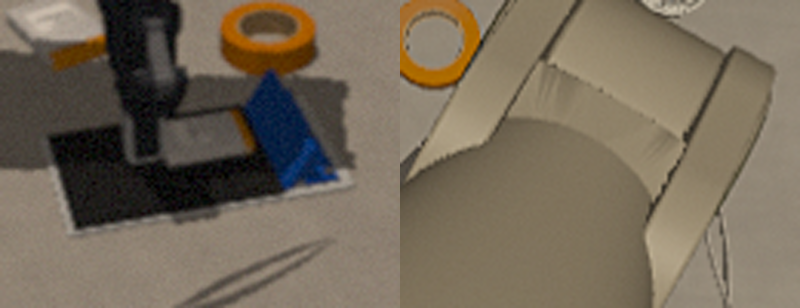

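Side view: the cell, at about (210,135) in the crop, sits square in front of the fingers with its orange end near the blue stop at (250,130). I'll push on and let it climb.

```bash
python3 -m jog '[0.016,-0.0035,-0.006,0,0,0,-1, 0.032,-0.007,-0.006,0,0,0,-1, 0.048,-0.0105,-0.006,0,0,0,-1, 0.064,-0.014,-0.006,0,0,0,-1, 0.08,-0.0175,-0.006,0,0,0,-1, 0.096,-0.021,-0.006,0,0,0,-1, 0.112,-0.0245,-0.006,0,0,0,-1, 0.128,-0.028,-0.006,0,0,0,-1, 0.144,-0.0315,-0.006,0,0,0,-1, 0.16,-0.035,-0.006,0,0,0,-1]'
python3 -m jog '[0.01,-0.002,0,0,0,0,-1, 0.02,-0.0045,0,0,0,0,-1, 0.03,-0.0065,0,0,0,0,-1, 0.03,-0.0065,0,0,0,0,-1]'
python3 - <<'E'
from h import *
p,d=eyes.read_camera('side'); p=p[185:285,215:345,::-1]
cv2.imwrite('pics/m2.png',cv2.resize(p,(650,500),interpolation=cv2.INTER_CUBIC))
E
```

```text
clock: 5.08
tcp_pos: [0.5424, -0.1973, 0.0062]
orientation: [0.0, 0.108, 0.994, -0.0]
wrist_force: [-0.4, 0.8, -0.8]
finger_gap: -0.0002
grip_force: 0.1
clock: 5.42
tcp_pos: [0.5483, -0.1986, 0.0062]
orientation: [0.0, 0.108, 0.994, -0.0]
wrist_force: [-0.8, 1.2, 0.6]
finger_gap: -0.0
grip_force: 0.0
```

View pics/m2.png

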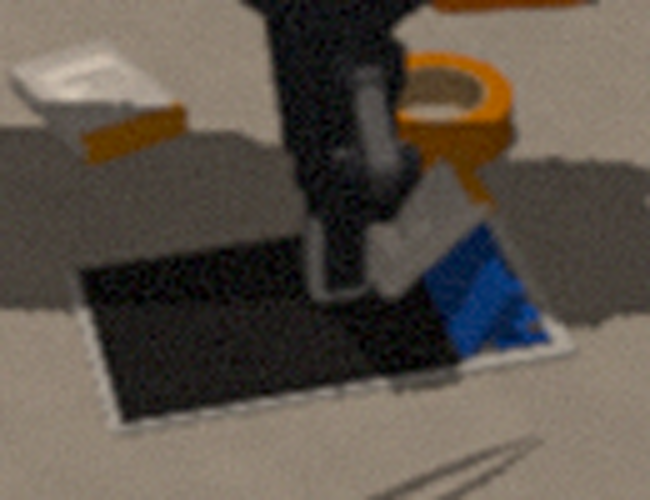

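The cell is climbing well; its raised end is at (465,195) in the crop. I'll finish the push in small steps and watch the force.

```bash
python3 -m jog '[0.01,-0.002,0,0,0,0,-1, 0.02,-0.0045,0,0,0,0,-1, 0.03,-0.0065,0,0,0,0,-1, 0.04,-0.009,0,0,0,0,-1,0.05,-0.011,0,0,0,0,-1, 0.05,-0.011,0,0,0,0,-1]'
python3 -m jog '[0.005,-0.001,0,0,0,0,-1,0.01,-0.002,0,0,0,0,-1,0.01,-0.002,0,0,0,0,-1]'
python3 - <<'E'
from h import *
p,d=eyes.read_camera('side'); p=p[185:285,215:345,::-1]
cv2.imwrite('pics/m3.png',cv2.resize(p,(650,500),interpolation=cv2.INTER_CUBIC))
print(env.get_state()['wrist_force'])
E
```

```text
clock: 5.97
tcp_pos: [0.5584, -0.2008, 0.0062]
orientation: [0.0, 0.108, 0.994, -0.0]
wrist_force: [-0.3, 0.1, -0.9]
finger_gap: 0.0001
grip_force: 0.0
clock: 6.22
tcp_pos: [0.56, -0.2011, 0.0061]
orientation: [0.0, 0.108, 0.994, 0.0]
wrist_force: [-0.4, 0.3, 0.3]
finger_gap: -0.0001
grip_force: 0.1
[-0.06893409  1.29622454  0.65662977]
```

View pics/m3.png

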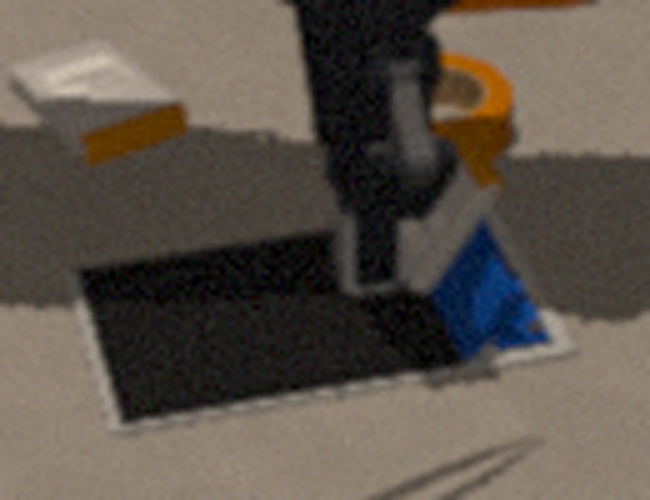

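The cell leans a little shallower than the stop (lower end near (410,290)). I'll push further in 1 mm steps until I see contact force.

```bash
for i in 1; do python3 -m jog '[0.005,-0.001,0,0,0,0,-1,0.005,-0.001,0,0,0,0,-1]'
python3 -m jog '[0.005,-0.001,0,0,0,0,-1,0.005,-0.001,0,0,0,0,-1]'
python3 -m jog '[0.005,-0.001,0,0,0,0,-1,0.005,-0.001,0,0,0,0,-1]'; done | grep -E 'tcp|wrist'
```

```text
tcp_pos: [0.5609, -0.2013, 0.0061]
wrist_force: [-0.4, -0.8, -0.1]
tcp_pos: [0.562, -0.2015, 0.0062]
wrist_force: [-1.0, 0.8, 0.2]
tcp_pos: [0.5621, -0.2015, 0.006]
wrist_force: [-1.7, 0.6, 1.5]
```

```bash
python3 -m jog '[0.003,-0.0005,0,0,0,0,-1,0.003,-0.0005,0,0,0,0,-1,0.003,-0.0005,0,0,0,0,-1]'
python3 - <<'E'
from h import *
for i in range(4): s=env.get_state(); p,d=eyes.read_camera('side'); print(s['wrist_force'].round(1))
p=p[185:285,215:345,::-1]
cv2.imwrite('pics/m4.png',cv2.resize(p,(650,500),interpolation=cv2.INTER_CUBIC))
E
```

```text
clock: 7.02
tcp_pos: [0.5622, -0.2015, 0.0059]
orientation: [-0.001, 0.108, 0.994, 0.0]
wrist_force: [-5.8, 0.3, 2.1]
finger_gap: 0.0002
grip_force: 2.9
[-5.8  0.3  2.1]
[-4.5  1.5  2.8]
[-4.1  1.1  2.9]
[-4.7  0.5  3.3]
```

View pics/m4.png

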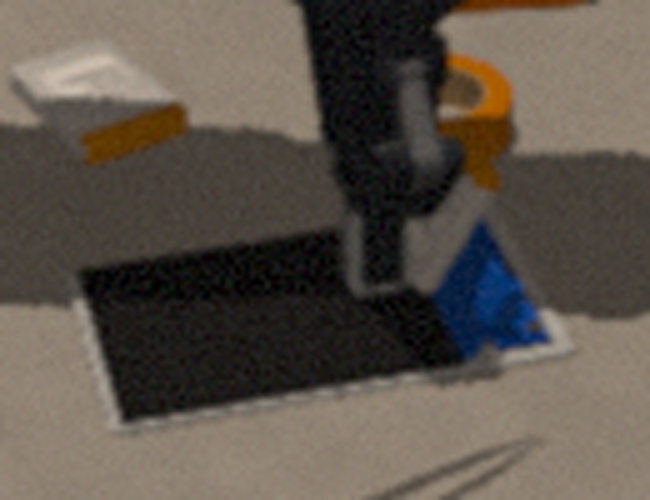

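Contact is firm at about 5 N and the cell is flush at the foot. Now I retract, rise, and check numerically that it still leans.

```bash
python3 -m jog '[-0.01,0.002,0,0,0,0,-1,-0.03,0.0065,0,0,0,0,-1,-0.07,0.015,0,0,0,0,-1,-0.15,0.032,0,0,0,0,-1,-0.15,0.032,0.2,0,0,0,-1,-0.15,0.032,0.4,0,0,0,-1,-0.15,0.032,0.4,0,0,0,-1,-0.15,0.032,0.4,0,0,0,-1]'
cat >> h.py <<'E'
def cloud(c='side',r=(185,285),q=(215,345)):
    p,d=eyes.read_camera(c); out=[]
    for v in range(*r):
        for u in range(*q):
            if d[v,u]>0:
                w=pix2world(CAL[c],u,v,depth=d[v,u])-[.578,-.213,0]
                out.append([w[0]*.9769-w[1]*.2138,w[0]*.2138+w[1]*.9769,w[2],*p[v,u]])
    return np.array(out),p
CAL={c:eyes.calibration(c) for c in('side','top')}
E
python3 - <<'E'
from h import *
a,p=cloud(); cv2.imwrite('pics/m5.png',cv2.resize(p[185:285,215:345,::-1],(650,500)))
m=(abs(a[:,1])<.045)&(a[:,0]>-.05)&(a[:,0]<.05)&(a[:,2]>.012)&(a[:,2]<.065)
b=a[m]; grey=b[np.ptp(b[:,3:],axis=1)<50]
for lo in np.arange(.012,.06,.006):
    k=grey[(grey[:,2]>=lo)&(grey[:,2]<lo+.006)]
    if len(k): print(round(lo,3),len(k),k[:,:2].mean(0).round(4),k[:,1].min().round(4),k[:,1].max().round(4))
E
```

```text
clock: 7.88
tcp_pos: [0.5356, -0.1965, 0.0893]
orientation: [0.003, 0.108, 0.994, -0.001]
wrist_force: [0.1, 0.6, -0.1]
finger_gap: 0.0003
grip_force: 0.0
0.012 53 [-0.0015  0.0034] -0.0412 0.0272
0.018 54 [0.0013 0.0058] -0.0258 0.026
0.024 54 [0.0046 0.0055] -0.0141 0.029
0.03 58 [0.0079 0.0059] -0.014 0.0273
0.036 51 [0.011  0.0082] -0.0066 0.028
0.042 47 [0.0146 0.0065] -0.0051 0.0281
0.048 21 [0.0177 0.0068] -0.0049 0.0251
```

View pics/m5.png

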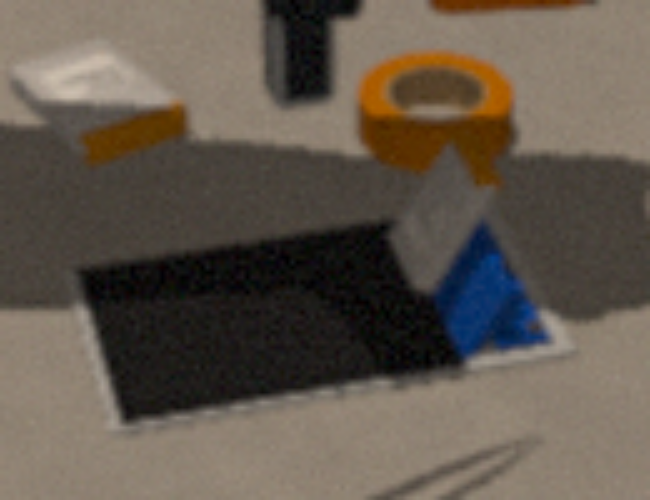

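The cell stays leaning at about 60° (slope of the depth points), with its top at z≈0.053 and its middle at y≈+0.01 in the stop frame. Next I go over and behind the stop, lower to z≈0.042 and push back slowly.

```bash
python3 -m jog '[0.2,-0.04,0.05,0,0,0,-1,0.4,-0.08,0.05,0,0,0,-1,0.53,-0.105,0.05,0,0,0,-1,0.53,-0.105,0.05,0,0,0,-1,0.53,-0.105,0,0,0,0,-1,0.53,-0.105,-0.217,0,0,0,-1,0.53,-0.105,-0.217,0,0,0,-1,0.53,-0.105,-0.217,0,0,0,-1]'
python3 - <<'E'
from h import *
s=env.get_state(); w=s['tcp_pos']-[.578,-.213,0]; print(w[0]*.9769-w[1]*.2138,w[0]*.2138+w[1]*.9769,w[2])
E
```

```text
clock: 8.6
tcp_pos: [0.6347, -0.2143, 0.0385]
orientation: [-0.005, 0.108, 0.994, 0.002]
wrist_force: [-0.6, 0.1, 0.7]
finger_gap: 0.0001
grip_force: 0.0
0.0557012136217933 0.010828773998742849 0.03850411938399582
```

```bash
python3 -m jog '[-0.02,0.0045,0,0,0,0,-1,-0.04,0.009,0,0,0,0,-1,-0.06,0.013,0,0,0,0,-1,-0.08,0.0175,0,0,0,0,-1,-0.1,0.022,0,0,0,0,-1,-0.11,0.024,0,0,0,0,-1]'
python3 -m jog '[-0.01,0.002,0,0,0,0,-1,-0.02,0.0045,0,0,0,0,-1,-0.03,0.0065,0,0,0,0,-1,-0.04,0.009,0,0,0,0,-1,-0.05,0.011,0,0,0,0,-1,-0.06,0.013,0,0,0,0,-1,-0.07,0.015,0,0,0,0,-1,-0.08,0.0175,0,0,0,0,-1,-0.09,0.0195,0,0,0,0,-1,-0.1,0.022,0,0,0,0,-1,-0.1,0.022,0,0,0,0,-1]'
python3 - <<'E'
from h import *
s=env.get_state(); w=s['tcp_pos']-[.578,-.213,0]; print(w[0]*.9769-w[1]*.2138,w[0]*.2138+w[1]*.9769,w[2])
a,p=cloud(); cv2.imwrite('pics/m6.png',cv2.resize(p[185:285,215:345,::-1],(650,500)))
m=(abs(a[:,1])<.045)&(a[:,0]>-.09)&(a[:,0]<.05)&(a[:,2]>.01)&(a[:,2]<.065)
b=a[m]; grey=b[(np.ptp(b[:,3:],axis=1)<50)&(b[:,3]>70)]
for lo in np.arange(.01,.06,.006):
    k=grey[(grey[:,2]>=lo)&(grey[:,2]<lo+.006)]
    if len(k): print(round(lo,3),len(k),k[:,:2].mean(0).round(4),k[:,1].min().round(4),k[:,1].max().round(4))
E
```

```text
clock: 9.1
tcp_pos: [0.617, -0.2115, 0.0437]
orientation: [0.0, 0.108, 0.994, -0.0]
wrist_force: [0.4, -0.6, 0.9]
finger_gap: -0.0001
grip_force: 0.0
clock: 10.02
tcp_pos: [0.597, -0.207, 0.0427]
orientation: [-0.0, 0.108, 0.994, 0.0]
wrist_force: [-0.1, 0.3, -0.1]
finger_gap: 0.0002
grip_force: 0.0
0.0172524752363635 0.009929008445285638 0.042692716462611045
0.01 21 [-0.0073  0.0023] -0.0052 0.0232
0.016 22 [-0.0074  0.0015] -0.0058 0.0212
0.022 22 [-0.0086  0.004 ] -0.0057 0.0268
0.028 19 [-0.0093  0.0024] -0.0061 0.0224
0.034 26 [-0.0094  0.0034] -0.0064 0.0229
0.04 27 [-0.0053  0.0033] -0.0045 0.0273
0.046 28 [-0.0044  0.0022] -0.0067 0.0259
0.052 12 [-0.0029 -0.0015] -0.0054 0.0045
0.058 3 [0.0073 0.0024] 0.0011 0.0036
```

It's almost upright and still standing on its end at the foot. I'll push about 20 mm more.

```bash
python3 -m jog '[-0.0075,0.0015,0,0,0,0,-1,-0.015,0.003,0,0,0,0,-1,-0.0225,0.005,0,0,0,0,-1,-0.03,0.0065,0,0,0,0,-1,-0.0375,0.008,0,0,0,0,-1,-0.045,0.01,0,0,0,0,-1,-0.0525,0.0115,0,0,0,0,-1,-0.06,0.013,0,0,0,0,-1,-0.07,0.015,0,0,0,0,-1,-0.08,0.0175,0,0,0,0,-1,-0.09,0.0195,0,0,0,0,-1,-0.1,0.022,0,0,0,0,-1]'
python3 -m jog '[0,0,0,0,0,0,-1,0,0,0,0,0,0,-1,0,0,0.1,0,0,0,-1,0,0,0.3,0,0,0,-1,0.1,0,0.5,0,0,0,-1,0.1,0,0.5,0,0,0,-1,0.1,0,0.5,0,0,0,-1]'
python3 - <<'E'
from h import *
a,p=cloud(); cv2.imwrite('pics/m7.png',cv2.resize(p[185:285,215:345,::-1],(650,500)))
m=(abs(a[:,1])<.05)&(a[:,0]>-.12)&(a[:,0]<.01)&(a[:,2]>.008)&(a[:,2]<.065)
b=a[m]; grey=b[(np.ptp(b[:,3:],axis=1)<50)&(b[:,3]>70)]
print(len(grey),np.percentile(grey[:,:3],[2,50,98],axis=0).round(4))
E
```

```text
clock: 11.07
tcp_pos: [0.5772, -0.2027, 0.0427]
orientation: [0.0, 0.108, 0.994, 0.0]
wrist_force: [-0.1, -0.6, -0.4]
finger_gap: 0.0003
grip_force: 0.0
clock: 11.65
tcp_pos: [0.6007, -0.204, 0.1464]
orientation: [0.004, 0.108, 0.994, -0.001]
wrist_force: [-0.6, 0.2, -0.7]
finger_gap: -0.0
grip_force: 0.0
344 [[-0.0567 -0.005   0.0085]
 [-0.0348  0.0068  0.0142]
 [-0.0117  0.0272  0.0161]]
```

View pics/m7.png

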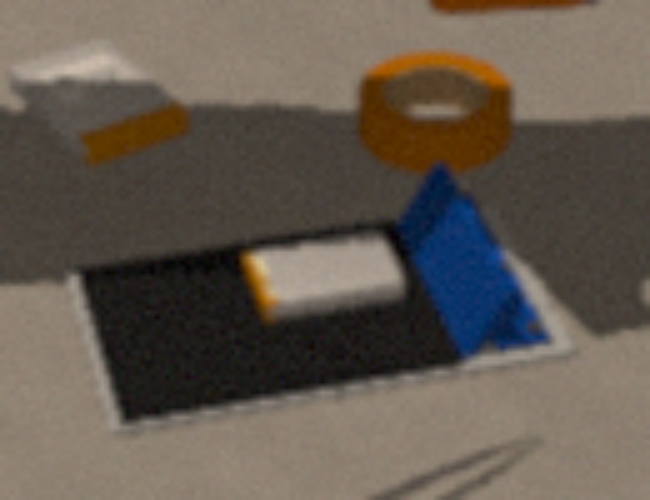

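The cell lies flat on the pad at about (330,275) in the crop, plain side up, with its orange end now toward the robot. The depth points put its middle at x≈-0.035, y≈+0.01 in the stop frame. The gripper is clear, so I'll hand in.

```bash
python3 -c "
from workcell import env
print(env.hand_in())"
```

```text
the job is handed in; nothing more can be done
None
```

I turned the cell over by pushing only: it now lies flat on the pad, printed face down, about 35 mm in front of the stop's foot, and I handed the job in at about 12 s; no verdict came back.

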